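# Slide a battery pack into its charging dock until it clicks

## Task

Lift the black battery pack with the orange tongue out of its grey parking cradle, set it down flat in the open front of the charging dock, tongue pointing out away from the hood, and let go of it there. Then, holding or pushing it by the tongue, slide it in under the clear hood until the sprung roller clicks into the groove in its side, and let go. Leave the phone, the solder reel and the mug where they stand.

Things in the scene. Friction and masses are not known exactly. Their poses are not given: they have to be found in the camera images.
- pack: black battery pack, blue label: body 110 (x) x 58 (y) x 30 mm, 0.3 kg; origin at the centre of the body's underside, x to its front (copper contacts), z up. Orange tongue 14 mm wide behind it (x -55 to -92, z 4 to 30 mm). A vertical V groove 6 mm wide in each long side, 25 mm ahead of the origin, takes the dock's roller; corners rounded by 6 mm
- pack_tongue (a point): top of the orange tongue, middle of its length: 75 mm behind the pack's origin, 30 mm above its underside
- dock: charging dock, fixed; origin on the table, x = direction of sliding in. Grey base x -130 to 110 mm, 92 mm wide, bed 8 mm high. Open front (x < 0): low rails 66 mm apart, their top 16 mm high. Hood from x = 0: black walls, clear roof with underside 41.5 and top 49 mm high; mouth 66 mm wide, narrowing to 60 mm at x = 28 mm. End stop at x = 105 mm
- dock_entry (a point): point on the dock's bed, 58 mm in front of the hood, where the pack's origin should be when it is set down in the open front (pack's front edge just outside the hood)
- dock_home (a point): point on the dock's bed (dock x = 48 mm) where the pack's origin is when the pack is home and the roller is in its groove; the tongue then still lies outside the hood, over the open front
- roller (a joint): sprung steel roller with a red end knob in the hood's right (-y) wall, at dock x = 73 mm; 0 = sprung out into the slide (empty, or in the pack's groove), grows in m as it is pushed back (3 to 5 mm while the pack's side passes). Pushing past it takes about 3 to 8 N
- cradle: grey parking cradle, fixed; origin on the table under the parked pack's origin, same x. Bed 8 mm high, side rails 66 mm apart, 15 mm high; at the rear a fork 67 mm wide, 38 mm high (x -60 to -98 mm) hides both sides of the tongue, so the parked pack can be gripped only across its body; it lifts straight up
- phone_black: black phone lying flat, 71 x 144 x 10 mm; bystander
- reel: solder reel, 53 mm diameter, 43 mm high; bystander
- blue_mug: dark blue-green mug, 79 x 110 x 90 mm; bystander

How it is judged (in metres and radians):
On the way, in this order (a step that is already met when the one before it is completed fails the run):
1. the pack lies flat in the open front of the dock, tongue outwards, and nothing of the robot touches it (x of pack in the frame of dock between -0.09 and 0 m and y of pack in the frame of dock between -0.007 and 0.007 m and z of pack in the frame of dock below 0.0115 m and angle between pack's own z axis and vertical below 0.06 rad and angle between the x axis of pack and the x axis of dock, either way round below 0.12 rad and x of pack_tongue in the frame of dock below -0.07 m and contact force between each of the arm, the fingers and pack below 0.05 N), for 0.2 s.
2. the pack is slid home under the hood and the roller has sprung into its groove (x of pack in the frame of dock between 0.045 and 0.051 m and value of joint roller below 0.0018 m and z of pack in the frame of dock below 0.0115 m), for 0.2 s.
At the end, for the whole second after the job is handed in: the pack lies flat in the dock under the hood, tongue outwards, within 3 mm of its home position along the slide (origin at x = 48 mm in the dock frame) and 4 mm across it, the roller sprung out into its groove (pushed back by less than 1.8 mm), at rest and released (all of step 2 and y of pack in the frame of dock between -0.004 and 0.004 m and x of pack_tongue in the frame of dock below 0 m and linear speed of pack below 0.01 m/s); the robot touches nothing.
It fails at once if the phone is moved by more than 30 mm (distance of phone_black from where it was at the start of the episode above 0.03 m).
It fails at once if the solder reel is moved by more than 30 mm (distance of reel from where it was at the start of the episode above 0.03 m).
It fails at once if the mug is moved by more than 30 mm (distance of blue_mug from where it was at the start of the episode above 0.03 m).
It also fails if it takes over 45 s, if anything falls off the work surface, if the arm or the gripper's body presses on something with over 40 N, if the wrist force passes 120 N, or if a joint passes its speed limit or range.

## Robot

A 7-joint arm with a two-finger parallel gripper is mounted at the origin on a cart in front of the work surface, level with it; the furniture and walls round the work are solid. World frame = base frame: x ahead of the robot, y to its left, z up, the work surface at z = 0. Lengths are in m, angles in degrees, forces in N, time in s.
With the tool pointing down it reaches from about 0.425 to 0.875 m from the base axis. Payload 4.7 kg.
Tool frame: the origin (TCP) lies at the centre of the arm's flange, where the gripper is bolted on; the fingertips stand 182 mm ahead of it and the grasp point (between the pads) lies 164 mm ahead of it; z points along the fingers, x is the direction in which the jaws open and shut, and the axes are right-handed (so a half turn about z gives the same grasp; the last joint's range is limited). The gripper opens to 87 mm and grips with 3 to 60 N. Pads are 19 mm wide; open, the fingers measure 117 mm over their backs; the gripper's body (75 mm by 190 mm) begins 51 mm behind the grasp point.
Start: joints at [-74.479, 18.392, -4.016, 83.108, 1.295, 78.541, -3.26], TCP at [0.165, 0.629, 0.405] pointing down, gripper open.
Joint ranges: [-163.93, 163.93], [-17.29, 119.83], [-79.2, 71.16], [3.27, 140.29], [-89.18, 269.18], [5.43, 117.66], [-154.24, 154.24]. Speed limits (degrees/s): [147.25, 147.25, 180, 180, 180, 180, 180].

## Interface

Orientations are given as [roll, pitch, yaw] about the fixed x, y, z axes, in that order (R = Rz(yaw) Ry(pitch) Rx(roll)).
In Python, from cell import env gives the robot as it stands. The module is installed in compiled form; this text tells all that it offers.
- The arm moves only by the tool carry_out, never from a script. Its argument "increments" is a list of rows, each a list of 5 numbers: the shift along the world's x, y, z in m, then the turn about the world's z in degrees, then the gripper's target within -1 to 1 (shut at 1, half-way at 0, fully open at -1). In form: [[dx, dy, dz, spin, jaw], ...]. A call has 1 to 20 rows; each row is the pose to reach, as a shift and turn from the pose commanded when the call began; what a row does not reach only later rows make up. A row lasts 1/10 s, in which the tool goes at most 50 mm and 8.59 degrees, less where a joint would pass 70% of its speed; a pose out of reach is approached as far as the arm can. A call with a gripper value outside its range is refused whole. The fingers move at their own pace and stop on an object; "grip_force" is the grip in N (left out, the last holds). Time passes only in rows, so rows that repeat a pose let the fingers close. It gives the time, the measured TCP pose, the force and the opening at its end, in the units of the state.
- env.get_obs(): the state, without advancing time (a new reading comes with each control period).
- env.read_camera(name): name is "side" or "top" or "wrist"; returns (picture, depth): 400x640x3 uint8, red, green, blue; 400x640 float32, m along the optical axis (not along the pixel's ray), 0 where there is no reading.
- env.get_calibration(name): a dict with "K" (3x3 intrinsics, pixels), "camera_from_world" (4x4, takes a point from world to camera coordinates); the wrist camera has in their place "T_tool_cam" (4x4, takes a point from camera to tool coordinates, whose origin is the TCP and whose axes are the tool frame's). Camera axes: x right, y down, z forward; pixel columns grow to the right and rows downward; lengths in m; the calibration is good to about 2 mm. A picture is of the moment at which its call begins: read the wrist's pose just before it. get_calibration takes no time and is no camera call.
- env.sign_off(): hands the job in, once; it reports no verdict.
The state is a dict: "time_s": time; "qpos": joint angles; "joint_velocities": joint speeds; "effort": joint torques, N m; "tool_pos": TCP position; "tool_rot": TCP orientation; "force": force on the tool from outside, world axes, zero at the start; "wrist_torque": the same for the moment, N m; "grip_width": finger opening in m.
Only numpy, scipy, OpenCV 4.12 (cv2) and the standard library are available. Lean on these libraries where they do the work, as an engineer would, in place of code of your own. Each camera call takes 0.05 s, during which the arm holds its last target.

## Working session

There is one attempt and no reset: what is moved stays moved. The work goes in short steps, Python scripts to look and compute and a tool call to move; the robot and the scene stay as the last step left them, time stands still between calls to the robot, and variables do not carry over. Pictures are saved under pics/ and viewed, and the job is handed in when it is done.

Besides the shell and the picture viewer there is one more tool, called after "Emit:" in YAML: its name, and indented under it one key for each argument. carry_out: Moves the arm, as the interface text tells. Its arguments: {"type":"object","properties":{"increments":{"type":"array"},"grip_force":{"type":"number"}},"required":["increments"]}

```bash
mkdir -p pics; cat > h.py <<'E'
import numpy as np, cv2
from cell import env
def snap(n,f,crop=None,s=1):
    o=env.get_obs()
    p,d=env.read_camera(n); np.savez('pics/'+f+'.npz',p=p,d=d,tp=o['tool_pos'],tr=o['tool_rot'])
    im=p[:,:,::-1]
    if crop: im=im[crop[1]:crop[3],crop[0]:crop[2]]
    im=cv2.resize(im,None,fx=s,fy=s,interpolation=cv2.INTER_CUBIC)
    cv2.imwrite('pics/'+f+'.png',im)
def crop(f,out,c,s):
    p=np.load('pics/'+f+'.npz')['p'][:,:,::-1][c[1]:c[3],c[0]:c[2]]
    cv2.imwrite('pics/'+out+'.png',cv2.resize(p,None,fx=s,fy=s,interpolation=cv2.INTER_CUBIC))
def camT(n,f=None):
    c=env.get_calibration(n);K=np.array(c['K'])
    if n!='wrist': return K,np.linalg.inv(np.array(c['camera_from_world']))
    z=np.load('pics/'+f+'.npz')
    from scipy.spatial.transform import Rotation as R
    T=np.eye(4);T[:3,:3]=R.from_euler('xyz',z['tr'],degrees=True).as_matrix();T[:3,3]=z['tp']
    return K,T@np.array(c['T_tool_cam'])
def ray(n,u,v,z,f=None):
    K,T=camT(n,f); d=T[:3,:3]@np.linalg.solve(K,[u,v,1.]); o=T[:3,3]
    return o+d*(z-o[2])/d[2]
def cloud(n,f):
    K,T=camT(n,f); d=np.load('pics/'+f+'.npz')['d']; v,u=np.mgrid[:400,:640]
    P=np.stack([(u-K[0,2])/K[0,0]*d,(v-K[1,2])/K[1,1]*d,d],-1)@T[:3,:3].T+T[:3,3]
    P[d<=0]=np.nan
    return P
E
python3 - <<'E'
from h import *
print(env.get_obs())
for n in('top','side','wrist'): snap(n,n+'0'); print(n,camT(n,n+'0'))
E
```

```text
{'time_s': 0.0, 'qpos': array([-74.47970887,  18.43911255,  -4.0165227 ,  83.17451569,
         1.295562  ,  78.54120521,  -3.26076649]), 'joint_velocities': array([-0.01140129, -0.04650985,  0.00702339, -0.02570324, -0.11124175,
       -0.07474501,  0.02782589]), 'effort': array([-4.23889978e-04, -4.91279840e+01, -4.04216694e-01, -3.12525129e+01,
       -6.39966619e-02,  4.39159304e-02,  1.91307240e-04]), 'tool_pos': array([0.16505071, 0.6284829 , 0.40366411]), 'tool_rot': array([1.79993996e+02, 1.09553990e-01, 7.52897305e+01]), 'force': array([ 0.72073908, -0.12057178,  0.06707436]), 'wrist_torque': array([ 0.01813305,  0.00163172, -0.01585561]), 'grip_width': 0.08684128135155289}
top (array([[384.63025701,   0.        , 313.94153745],
       [  0.        , 384.63025701, 201.15250886],
       [  0.        ,   0.        ,   1.        ]]), array([[-2.01898220e-02, -9.69587185e-01,  2.43911995e-01,
         3.18832552e-01],
       [-9.99787576e-01,  2.05908646e-02, -9.05632932e-04,
         5.70240629e-02],
       [-4.14426877e-03, -2.43878466e-01, -9.69796947e-01,
         9.81206182
[... 208 characters left out ...]
 [  0.        ,   0.        ,   1.        ]]), array([[-0.94467966, -0.19989875,  0.26004006,  0.29460269],
       [-0.3278302 ,  0.55036841, -0.76786846,  0.81061144],
       [ 0.01037811, -0.8106387 , -0.58545469,  0.59761625],
       [ 0.        ,  0.        ,  0.        ,  1.        ]]))
wrist (array([[343.90913199,   0.        , 321.55398566],
       [  0.        , 343.90913199, 201.76373628],
       [  0.        ,   0.        ,   1.        ]]), array([[ 0.25356301,  0.9258206 ,  0.28028916,  0.08811847],
       [ 0.96731795, -0.24228389, -0.07479643,  0.6485343 ],
       [-0.00133853,  0.29009435, -0.95699712,  0.38314475],
       [ 0.        ,  0.        ,  0.        ,  1.        ]]))
```

View pics/top0.png

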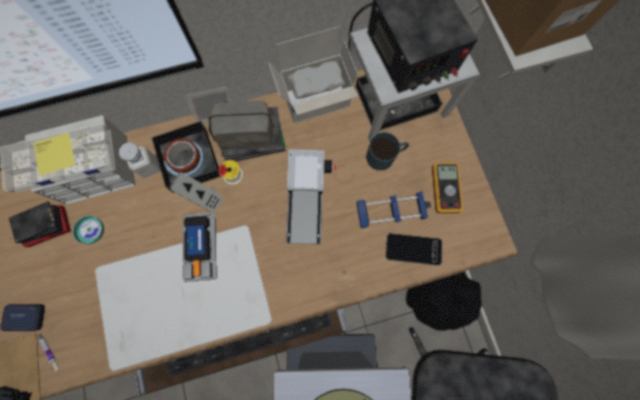

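View pics/side0.png

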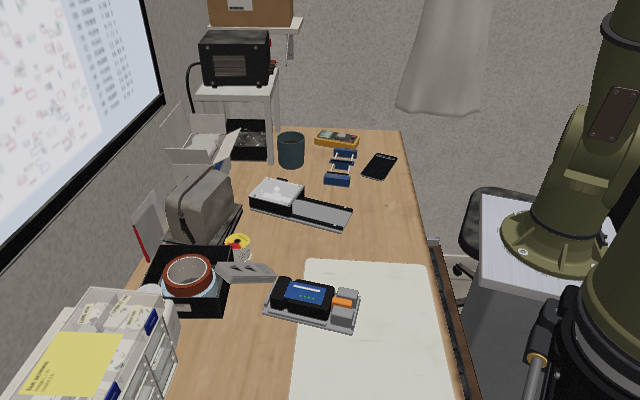

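View pics/wrist0.png

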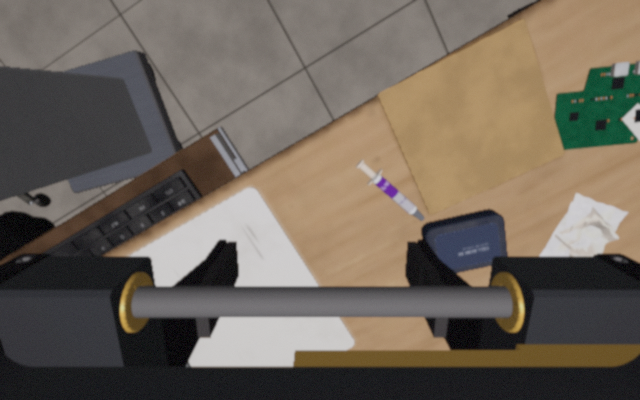

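```bash
python3 - <<'E'
from h import *
crop('top0','t1',(160,130,360,290),4)
crop('side0','s1',(220,160,380,340),3.3)
for u,v in [(200,240),(305,168),(304,215),(198,268),(413,250),(232,172)]: print(u,v,ray('top',u,v,.03), cloud('top','top0')[v,u])
E
```

```text
200 240 [0.4643722  0.34179921 0.03      ] [0.46279991 0.33872271 0.04027611]
305 168 [0.64765902 0.07764055 0.03      ] [0.64295758 0.07734578 0.04359999]
304 215 [0.52252105 0.08198579 0.03      ] [0.52755663 0.08260289 0.0064843 ]
198 268 [0.39550507 0.3431061  0.03      ] [0.3950615  0.34145106 0.03550292]
413 250 [ 0.42856771 -0.18582752  0.03      ] [ 0.43082655 -0.19082648  0.01041996]
232 172 [0.64079713 0.26772429 0.03      ] [0.63573255 0.26440993 0.04496268]
```

View pics/t1.png

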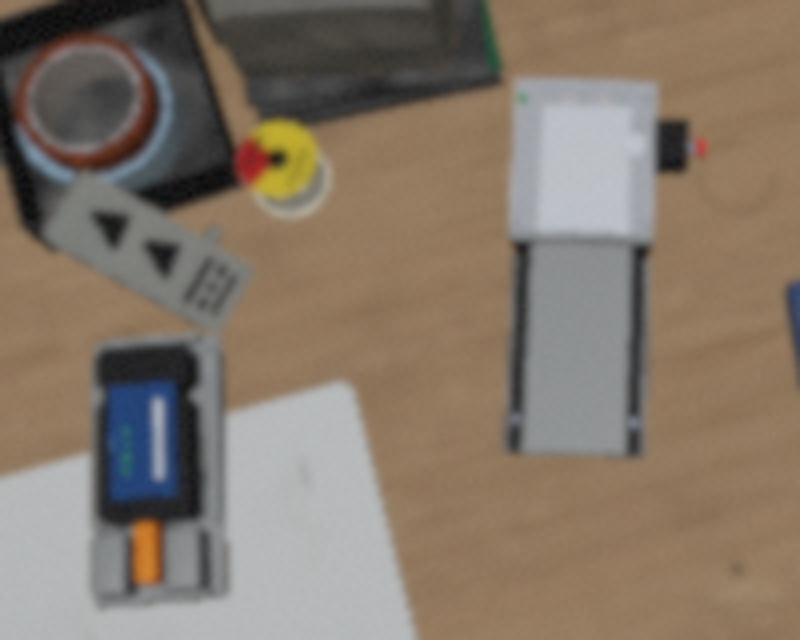

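View pics/s1.png

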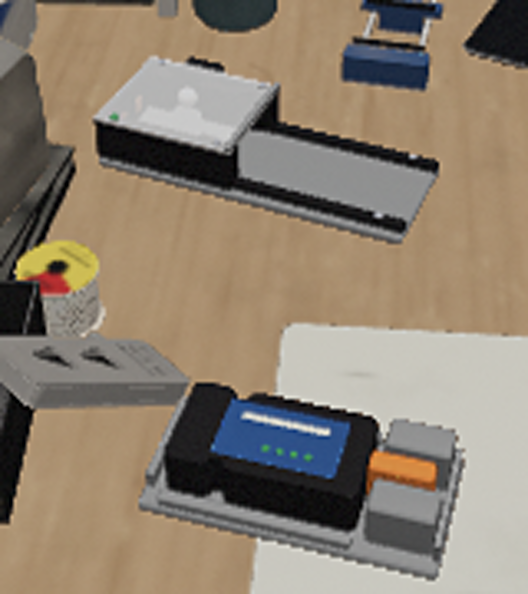

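```bash
python3 - <<'E'
from h import *
def r(x,y,z): return ray('top',x/4+160-.375,y/4+130-.375,z)
for nm,x,y,z in [('FL',97,350,.038),('FR',194,346,.038),('RL',102,520,.038),('RR',198,518,.038),('tongue fr',147,520,.038),('tongue end',147,585,.038),
 ('hoodFL',510,240,.049),('hoodFR',652,242,.049),('hoodBL',514,78,.049),('hoodBR',658,82,.049),('baseL',505,455,.0),('baseR',640,457,.0),('knob',700,147,.03)]: print(nm,r(x,y,z).round(4))
P=cloud('top','top0')
for x,y in [(90,190),(160,250),(220,300),(290,190),(280,150)]: print(P[y//4+130,x//4+160].round(3))
E
```

```text
FL [0.5217 0.3829 0.038 ]
FR [0.523  0.3222 0.038 ]
RL [0.4157 0.3732 0.038 ]
RR [0.4157 0.3147 0.038 ]
tongue fr [0.4151 0.3457 0.038 ]
tongue end [0.3761 0.3436 0.038 ]
hoodFL [0.5847 0.1231 0.049 ]
hoodFR [0.5814 0.0337 0.049 ]
hoodBL [0.6935 0.1201 0.049 ]
hoodBR [0.6887 0.0271 0.049 ]
baseL [0.4557 0.1302 0.    ]
baseR [0.4526 0.0438 0.    ]
knob [6.505e-01 3.000e-04 3.000e-02]
[0.612 0.378 0.084]
[0.586 0.345 0.039]
[0.556 0.311 0.02 ]
[0.623 0.265 0.042]
[0.651 0.271 0.041]
```

Emit:
carry_out:
  increments:
    - [0.04, -0.04, 0, 4, -1]
    - [0.08, -0.08, 0, 8, -1]
    - [0.12, -0.12, 0, 12, -1]
    - [0.15, -0.16, 0, 15, -1]
    - [0.18, -0.2, 0, 15, -1]
    - [0.21, -0.24, 0, 15, -1]
    - [0.24, -0.27, 0, 15, -1]
    - [0.26, -0.285, 0, 15, -1]
    - [0.26, -0.285, 0, 15, -1]

```text
time_s: 1.05
tool_pos: [0.4296, 0.3382, 0.4048]
tool_rot: [179.9, 0.1, 89.7]
force: [0.6, 1.1, 1.0]
grip_width: 0.0869
```

```bash
python3 - <<'E'
from h import *
snap('wrist','w1'); o=env.get_obs(); print(o['tool_pos'],o['tool_rot'],o['time_s'])
E
```

```text
[0.42723319 0.3409997  0.40466931] [1.79979891e+02 2.96498099e-02 8.99233927e+01] 1.1
```

View pics/w1.png

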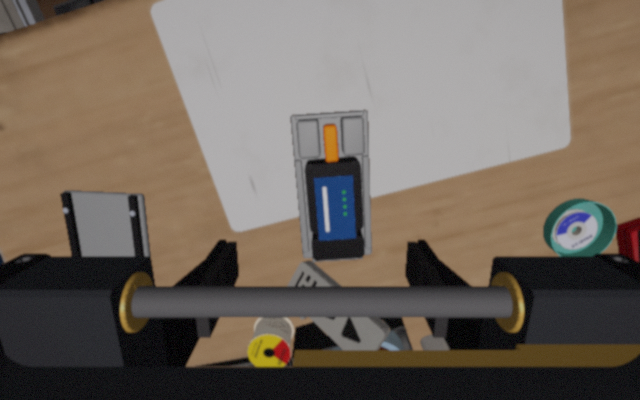

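```bash
python3 - <<'E'
from h import *
for i in range(4):
    o=env.get_obs(); print(o['tool_pos'],o['tool_rot'],o['time_s'])
snap('wrist','w2'); o=env.get_obs(); print(o['tool_pos'],o['tool_rot'],o['time_s'])
crop('w2','w2c',(270,90,390,270),3.3)
crop('w2','w2d',(40,170,160,270),5)
E
```

```text
[0.42723319 0.3409997  0.40466931] [1.79979891e+02 2.96498099e-02 8.99233927e+01] 1.1
[0.42723319 0.3409997  0.40466931] [1.79979891e+02 2.96498099e-02 8.99233927e+01] 1.1
[0.42723319 0.3409997  0.40466931] [1.79979891e+02 2.96498099e-02 8.99233927e+01] 1.1
[0.42723319 0.3409997  0.40466931] [1.79979891e+02 2.96498099e-02 8.99233927e+01] 1.1
[0.42555074 0.34300606 0.40455057] [-1.79961568e+02 -7.38639111e-03  9.01555756e+01] 1.15
```

View pics/w2c.png

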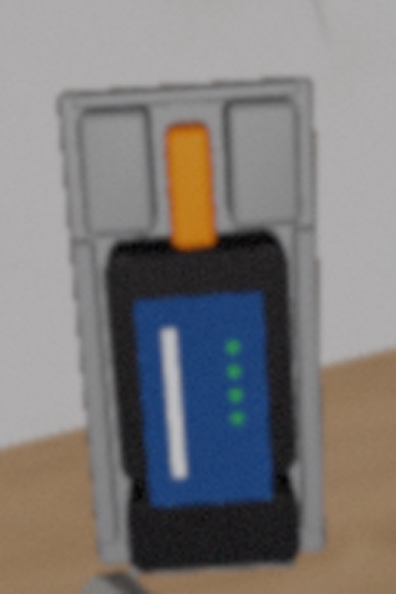

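View pics/w2d.png

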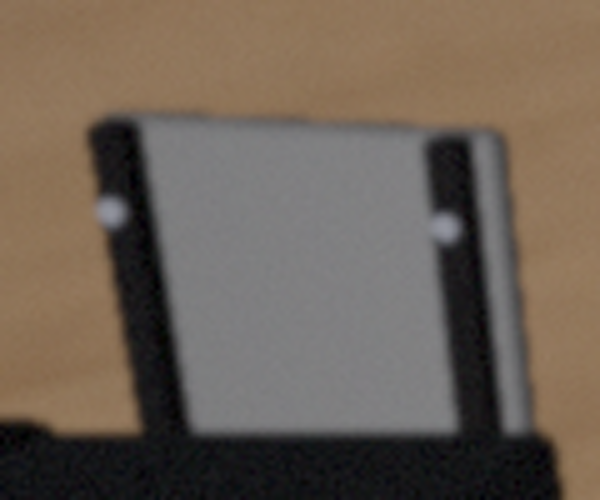

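```bash
cat >> h.py <<'E'
def wr(f,x,y,c,s,z,n='wrist'): return ray(n,(x+.5)/s-.5+c[0],(y+.5)/s-.5+c[1],z,f)
E
python3 - <<'E'
from h import *
c=(270,90);s=3.3
for nm,x,y,z in [('tongue endL',167,125,.038),('tongue endR',208,125,.038),('tongue baseL',173,248,.038),('baseR',216,248,.038),('RL',109,245,.038),('RR',286,238,.038),('FL',133,568,.038),('FR',298,561,.038),
 ('midL',118,400,.038),('midR',293,400,.038),('labRL',134,298,.038),('labRR',264,291,.038),('labFL',151,506,.038),('labFR',273,499,.038),('forkL back',60,95,.008),('forkR',311,80,.008)]: print(nm,wr('w2',x,y,c,s,z).round(4))
c=(40,170);s=5
print()
for nm,x,y,z in [('baseL',92,125,.008),('baseR',503,133,.008),('bed/railL top',137,125,.008),('bed/railL bot',188,430,.008),('railRin top',427,140,.016),('railRin bot',461,430,.016),('baseRbot',532,430,.008),('rail L out top',92,135,.016),('railL out bot',145,430,.016),('pinL',112,212,.016),('pinR',446,228,.016)]: print(nm,wr('w2',x,y,c,s,z).round(4))
E
```

```text
tongue endL [0.3761 0.3395 0.038 ]
tongue endR [0.3762 0.3518 0.038 ]
tongue baseL [0.4134 0.3413 0.038 ]
baseR [0.4134 0.3546 0.038 ]
RL [0.4124 0.3216 0.038 ]
RR [0.4103 0.3761 0.038 ]
FL [0.5223 0.3278 0.038 ]
FR [0.5198 0.3832 0.038 ]
midL [0.4628 0.3236 0.038 ]
midR [0.4628 0.3798 0.038 ]
labRL [0.4292 0.3291 0.038 ]
labRR [0.427  0.3697 0.038 ]
labFL [0.4997 0.334  0.038 ]
labFR [0.4972 0.3743 0.038 ]
forkL back [0.3691 0.3049 0.008 ]
forkR [0.3645 0.3857 0.008 ]

baseL [0.453  0.0415 0.008 ]
baseR [0.455  0.1345 0.008 ]
bed/railL top [0.453  0.0517 0.008 ]
bed/railL bot [0.529  0.0475 0.008 ]
railRin top [0.4543 0.1217 0.016 ]
railRin bot [0.5252 0.1179 0.016 ]
baseRbot [0.5291 0.1301 0.008 ]
rail L out top [0.4531 0.0473 0.016 ]
railL out bot [0.5252 0.0437 0.016 ]
pinL [0.4712 0.0478 0.016 ]
pinR [0.4751 0.1226 0.016 ]
```

Emit:
carry_out:
  increments:
    - [0.01, -0.045, 0, 0, -1]
    - [0.02, -0.09, 0, 0, -1]
    - [0.03, -0.135, 0, 0, -1]
    - [0.04, -0.18, 0, 0, -1]
    - [0.045, -0.22, 0, 0, -1]
    - [0.045, -0.25, 0, 0, -1]
    - [0.045, -0.264, 0, 0, -1]
    - [0.045, -0.264, 0, 0, -1]
    - [0.045, -0.264, 0, 0, -1]
    - [0.045, -0.264, 0, 0, -1]

```text
time_s: 2.15
tool_pos: [0.4699, 0.0822, 0.4046]
tool_rot: [-180.0, -0.0, 90.5]
force: [-0.1, -0.4, 0.2]
grip_width: 0.0868
```

```bash
python3 - <<'E'
from h import *
snap('wrist','w3'); o=env.get_obs(); print(o['tool_pos'],o['tool_rot'],o['time_s'])
crop('w3','w3c',(220,60,420,290),2.6)
E
```

```text
[0.46993619 0.08190003 0.40466675] [-1.79990165e+02 -9.68701754e-03  9.04943970e+01] 2.2
```

View pics/w3c.png

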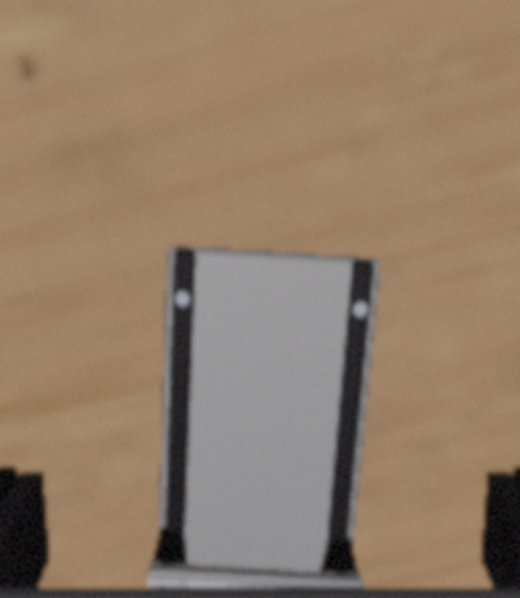

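```bash
python3 - <<'E'
from h import *
c=(220,60);s=2.6
R={}
for nm,x,y,z in [('Lin0',195,262,.008),('Lin1',187,520,.008),('Rin0',350,270,.008),('Rin1',331,520,.008),('LO0',170,252,.006),('LO1',161,510,.006),('RO0',377,265,.006),('RO1',350,530,.006),('frontL',172,248,.0),('frontR',376,260,.0),('pinL',182,299,.016),('pinR',360,309,.016),('hoodL',149,585,.049),('hoodR',361,588,.049),('wallL',186,570,.008),('wallR',325,572,.008)]:
    R[nm]=wr('w3',x,y,c,s,z); print(nm,R[nm].round(4))
for a in ('Lin','Rin','LO','RO'):
    d=R[a+'1']-R[a+'0']; print(a,np.degrees(np.arctan2(d[1],d[0])))
for a in ('front','pin','hood','wall'):
    d=R[a+'R']-R[a+'L']; print(a,np.degrees(np.arctan2(-d[0],d[1])),(R[a+'R']+R[a+'L'])/2)
E
```

```text
Lin0 [0.4569 0.0526 0.008 ]
Lin1 [0.5774 0.0473 0.008 ]
Rin0 [0.4597 0.1184 0.008 ]
Rin1 [0.5768 0.114  0.008 ]
LO0 [0.4531 0.0419 0.006 ]
LO1 [0.5734 0.0351 0.006 ]
RO0 [0.4578 0.1301 0.006 ]
RO1 [0.5829 0.1232 0.006 ]
frontL [0.4523 0.0422 0.    ]
frontR [0.4567 0.1303 0.    ]
pinL [0.4712 0.0475 0.016 ]
pinR [0.4748 0.1225 0.016 ]
hoodL [0.5874 0.0345 0.049 ]
hoodR [0.588  0.1241 0.049 ]
wallL [0.6034 0.0464 0.008 ]
wallR [0.6039 0.112  0.008 ]
Lin -2.522798986671722
Rin -2.1904339851583146
LO -3.211378990686336
RO -3.1627687080891933
front -2.859523747964152 [0.45453733 0.08623582 0.        ]
pin -2.7643737896111418 [0.47302647 0.08500391 0.016     ]
hood -0.41128094240645424 [0.58770277 0.07925588 0.049     ]
wall -0.42025057674691046 [0.60360958 0.07917887 0.008     ]
```

Emit:
carry_out:
  increments:
    - [-0.01, 0.05, 0, 1, -1]
    - [-0.02, 0.1, -0.01, 3.5, -1]
    - [-0.02, 0.15, -0.02, 3.5, -1]
    - [-0.02, 0.2, -0.03, 3.5, -1]
    - [-0.02, 0.24, -0.04, 3.5, -1]
    - [-0.02, 0.265, -0.04, 3.5, -1]
    - [-0.02, 0.269, -0.04, 3.5, -1]
    - [-0.02, 0.269, -0.04, 3.5, -1]
    - [-0.02, 0.269, -0.04, 3.5, -1]
    - [-0.02, 0.269, -0.04, 3.5, -1]

```text
time_s: 3.2
tool_pos: [0.4506, 0.3472, 0.3651]
tool_rot: [180.0, 0.0, 93.7]
force: [0.4, -0.3, -0.0]
grip_width: 0.0869
```

```bash
python3 - <<'E'
from h import *
snap('wrist','w4'); o=env.get_obs(); print(o['tool_pos'],o['tool_rot'],o['time_s'])
crop('w4','w4c',(260,90,400,300),2.8)
E
```

```text
[0.4505863  0.34735608 0.3651882 ] [ 1.79967465e+02 -1.09152281e-02  9.36669481e+01] 3.25
```

View pics/w4c.png

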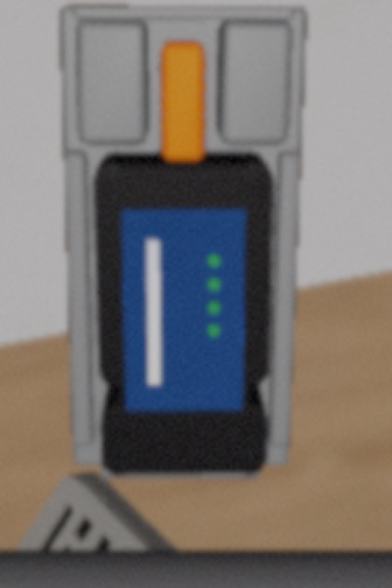

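```bash
python3 - <<'E'
from h import *
c=(260,90);s=2.8;R={}
for nm,x,y,z in [('tendL',160,43,.038),('tendR',203,43,.038),('tbaseL',163,162,.038),('tbaseR',206,161,.038),('midL',98,240,.038),('midR',273,240,.038),('m2L',101,350,.038),('m2R',270,350,.038),('frL',104,472,.038),('frR',265,470,.038),('labrL',121,209,.038),('labrR',245,208,.038),('labfL',125,411,.038),('labfR',245,409,.038),('grvL',108,387,.038),('grvR',260,383,.038)]: R[nm]=wr('w4',x,y,c,s,z)
for a in ('tend','tbase','mid','m2','fr','labr','labf','grv'):
    d=R[a+'R']-R[a+'L']; print(a,np.degrees(np.arctan2(-d[0],d[1])),(R[a+'R']+R[a+'L'])[:2]/2,np.hypot(*d[:2]))
E
```

```text
tend 3.682564309977463 [0.37737148 0.34496291] 0.013177246530937896
tbase 5.008024279606904 [0.41344147 0.34832815] 0.01364968096301899
mid 3.6772749532551012 [0.43880689 0.35037539] 0.05688414072117864
m2 3.6740322976620163 [0.47651838 0.3529429 ] 0.05686126430560818
fr 4.452798720820269 [0.52120333 0.35562502] 0.056346638339994884
labr 4.1455322086553625 [0.42852594 0.34886508] 0.039919232881444174
labf 4.701306280073085 [0.498237   0.35424237] 0.041166497752869735
grv 5.284603088371564 [0.48911294 0.35327188] 0.05173430452812069
```

Emit:
carry_out:
  increments:
    - [0.0165, 0.005, -0.03, 0.5, -1]
    - [0.0165, 0.005, -0.07, 0.5, -1]
    - [0.0165, 0.005, -0.11, 0.5, -1]
    - [0.0165, 0.005, -0.14, 0.5, -1]
    - [0.0165, 0.005, -0.155, 0.5, -1]
    - [0.0165, 0.005, -0.163, 0.5, -1]
    - [0.0165, 0.005, -0.163, 0.5, -1]
    - [0.0165, 0.005, -0.163, 0.5, -1]

```text
time_s: 4.05
tool_pos: [0.4674, 0.3541, 0.2034]
tool_rot: [179.9, -0.1, 94.3]
force: [0.2, 0.3, 1.0]
grip_width: 0.0868
```

```bash
python3 - <<'E'
from h import *
snap('side','s5'); o=env.get_obs(); print(o['tool_pos'],o['tool_rot'],o['force'],o['time_s'])
crop('s5','s5c',(220,200,400,340),4)
E
```

```text
[0.46736807 0.35416252 0.20360572] [ 1.79851925e+02 -1.14994784e-01  9.42794514e+01] [-0.11053009 -0.98815693  0.1205702 ] 4.1
```

View pics/s5c.png

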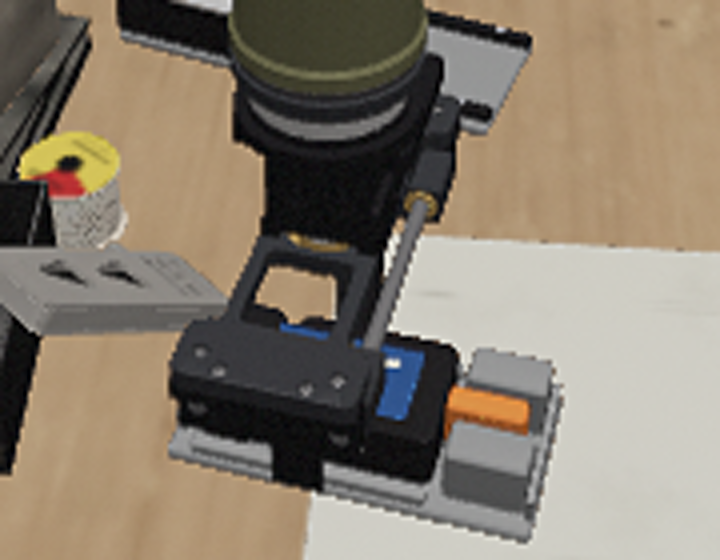

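Emit:
carry_out:
  increments:
    - [0, -0.002, -0.002, 0, -1]
    - [0, -0.002, -0.002, 0, 1]
    - [0, -0.002, -0.002, 0, 1]
    - [0, -0.002, -0.002, 0, 1]
    - [0, -0.002, -0.002, 0, 1]
    - [0, -0.002, -0.002, 0, 1]
    - [0, -0.002, -0.002, 0, 1]
  grip_force: 25

```text
time_s: 4.8
tool_pos: [0.4666, 0.3517, 0.1998]
tool_rot: [-180.0, -0.0, 94.3]
force: [-0.4, -0.3, 1.4]
grip_width: 0.0579
```

Emit:
carry_out:
  increments:
    - [0, 0, 0.015, 0, 1]
    - [0, 0, 0.04, 0, 1]
    - [0, 0, 0.07, 0, 1]
    - [0, 0, 0.1, 0, 1]
    - [0, 0, 0.1, 0, 1]
    - [0, 0, 0.1, 0, 1]

```text
time_s: 5.4
tool_pos: [0.4665, 0.3516, 0.3004]
tool_rot: [180.0, -0.0, 94.3]
force: [-0.3, 0.1, -3.1]
grip_width: 0.0576
```

```bash
python3 - <<'E'
from h import *
snap('side','s6'); o=env.get_obs(); print(o['tool_pos'],o['tool_rot'],o['force'],o['time_s'],o['grip_width'])
crop('s6','s6c',(220,180,400,340),4)
E
```

```text
[0.4661215  0.35133759 0.29899701] [-1.79926179e+02  4.67654081e-02  9.42881349e+01] [-0.50538471  0.01743256 -3.19212375] 5.45 0.057917644781022
```

View pics/s6c.png

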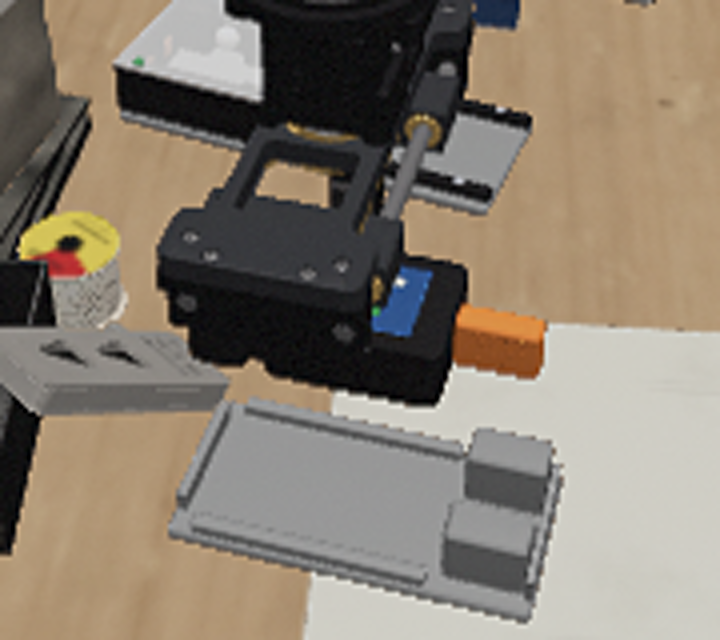

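Emit:
carry_out:
  increments:
    - [0.005, -0.03, 0, -1, 1]
    - [0.015, -0.07, 0, -2, 1]
    - [0.025, -0.115, 0, -4, 1]
    - [0.035, -0.16, 0, -6, 1]
    - [0.045, -0.205, 0, -7.1, 1]
    - [0.055, -0.24, 0, -7.1, 1]
    - [0.058, -0.262, 0, -7.1, 1]
    - [0.058, -0.269, 0, -7.1, 1]
    - [0.058, -0.269, 0, -7.1, 1]
    - [0.058, -0.269, 0, -7.1, 1]

```text
time_s: 6.45
tool_pos: [0.524, 0.0845, 0.299]
tool_rot: [-179.9, -0.0, 87.3]
force: [-0.9, 0.7, -3.3]
grip_width: 0.0578
```

```bash
python3 - <<'E'
from h import *
snap('wrist','w7'); o=env.get_obs(); print(o['tool_pos'],o['tool_rot'],o['force'],o['time_s'],o['grip_width'])
snap('side','s7')
crop('w7','w7c',(200,60,440,300),2.5)
crop('s7','s7c',(220,100,400,240),4)
E
```

```text
[0.52412008 0.084798   0.29919073] [-1.79932095e+02 -3.45946302e-02  8.73550512e+01] [ 0.49395085  0.02544666 -2.06473901] 6.5 0.057794686373269274
```

View pics/w7c.png

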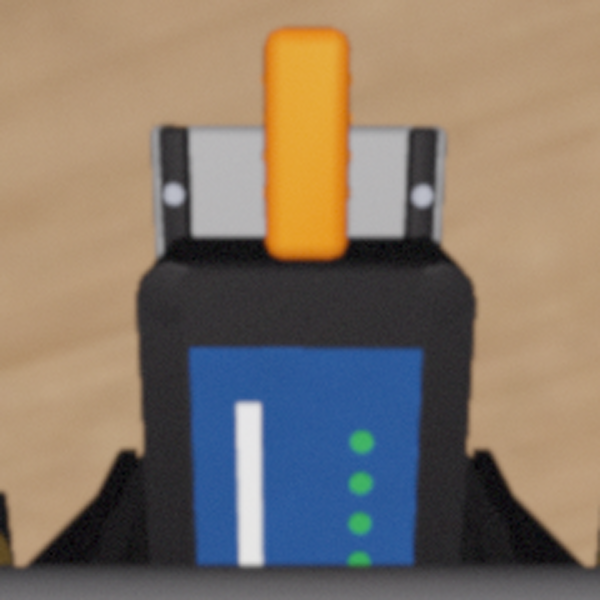

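View pics/s7c.png

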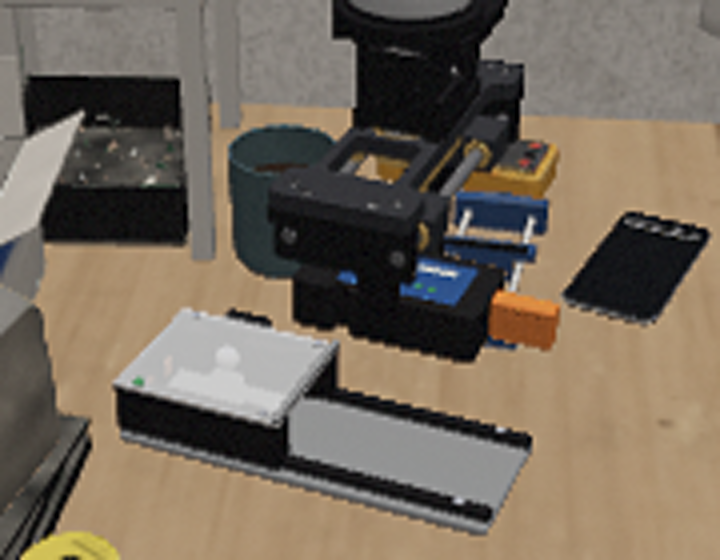

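```bash
python3 - <<'E'
from h import *
c=(200,60);s=2.5;R={}
for nm,x,y,z in [('pinL',174,194,.016),('pinR',423,195,.016),('frontL',155,127,.006),('frontR',445,127,.006),('tendL',265,35,.137),('tendR',349,35,.137),('tbL',266,250,.137),('tbR',348,250,.137),('bodL',140,300,.137),('bodR',473,300,.137),('lab0L',189,349,.137),('lab0R',423,347,.137)]: R[nm]=wr('w7',x,y,c,s,z)
for a in ('pin','front','tend','tb','bod','lab0'):
    d=R[a+'R']-R[a+'L']; print(a,np.degrees(np.arctan2(-d[0],d[1])),(R[a+'R']+R[a+'L'])[:2]/2,np.hypot(*d[:2]))
E
```

```text
pin -2.903068478626184 [0.47289029 0.08513684] 0.07517376047768512
front -2.670867534382383 [0.4535574  0.08647654] 0.08889580269619164
tend -2.6648033013018355 [0.43553171 0.08895467] 0.012984310207722416
tb -2.6795644737004474 [0.46897273 0.08742252] 0.013596493195849503
bod -2.683310145936866 [0.47745477 0.08695519] 0.05616437283184882
lab0 -2.1768553255761187 [0.48587569 0.08647212] 0.040130533460943946
```

Emit:
carry_out:
  increments:
    - [-0.003, -0.002, -0.02, 0, 1]
    - [-0.003, -0.002, -0.045, 0, 1]
    - [-0.003, -0.002, -0.07, 0, 1]
    - [-0.003, -0.002, -0.085, 0, 1]
    - [-0.003, -0.002, -0.093, 0, 1]
    - [-0.003, -0.002, -0.097, 0, 1]
    - [-0.003, -0.002, -0.099, 0, 1]
    - [-0.003, -0.002, -0.099, 0, 1]

```text
time_s: 7.35
tool_pos: [0.5219, 0.081, 0.2013]
tool_rot: [179.9, -0.0, 87.2]
force: [0.5, -1.0, -3.0]
grip_width: 0.0578
```

```bash
python3 - <<'E'
from h import *
snap('wrist','w8'); o=env.get_obs(); print(o['tool_pos'],o['tool_rot'],o['force'],o['time_s'],o['grip_width'])
snap('side','s8')
crop('w8','w8c',(160,0,480,270),2.2)
crop('s8','s8c',(220,140,380,240),4)
E
```

```text
[0.52201033 0.08091431 0.20151546] [ 1.79924559e+02 -3.41184897e-02  8.72004000e+01] [ 0.66718232 -0.19475829 -1.97481488] 7.4 0.057866708789008695
```

View pics/w8c.png

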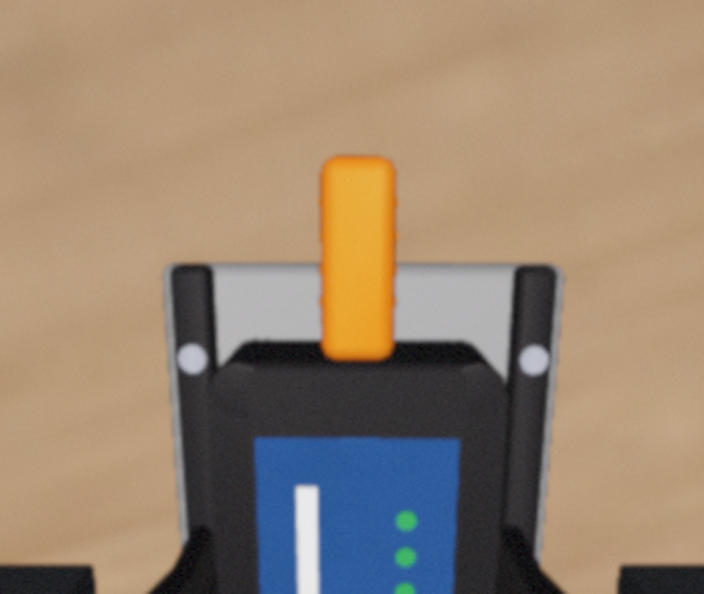

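View pics/s8c.png

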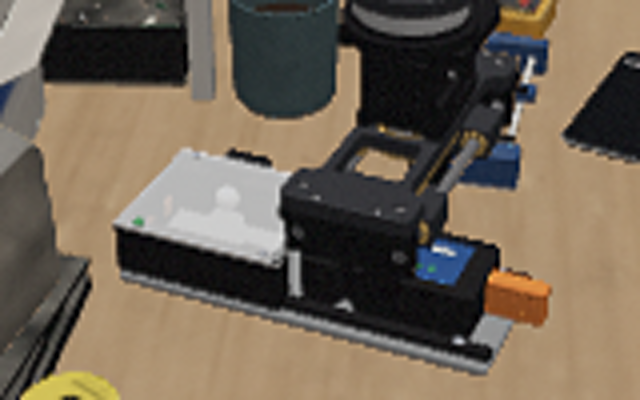

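Emit:
carry_out:
  increments:
    - [0, 0.001, -0.001, 0, 1]
    - [0, 0.001, -0.0025, 0, 1]
    - [0, 0.001, -0.0025, 0, 1]
    - [0, 0.001, -0.0025, 0, 1]

```text
time_s: 7.85
tool_pos: [0.5221, 0.0819, 0.1998]
tool_rot: [179.9, -0.1, 87.2]
force: [-3.1, 0.0, 6.9]
grip_width: 0.0579
```

Pack is on the bed (upward force). Release and rise.

Emit:
carry_out:
  increments:
    - [0, 0, 0.0005, 0, 0.6]
    - [0, 0, 0.0005, 0, 0.2]
    - [0, 0, 0.0005, 0, -0.2]
    - [0, 0, 0.0005, 0, -0.6]
    - [0, 0, 0.0005, 0, -0.9]
    - [0, 0, 0.001, 0, -0.9]
    - [0, 0, 0.03, 0, -0.9]
    - [0, 0, 0.07, 0, -0.9]
    - [0, 0, 0.11, 0, -0.9]
    - [-0.03, 0, 0.14, 0, -0.9]
    - [-0.06, 0.0, 0.15, 0, -0.9]
    - [-0.08, 0.0, 0.15, 0, -0.9]
    - [-0.08, 0.0, 0.15, 0, -0.9]
    - [-0.08, 0.0, 0.15, 0, -0.9]

```text
time_s: 9.25
tool_pos: [0.4418, 0.0817, 0.3484]
tool_rot: [179.9, -0.0, 87.2]
force: [0.8, 0.4, 0.3]
grip_width: 0.0826
```

```bash
python3 - <<'E'
from h import *
snap('wrist','w9'); o=env.get_obs(); print(o['tool_pos'],o['tool_rot'],o['force'],o['time_s'],o['grip_width'])
snap('side','s9')
crop('w9','w9c',(200,90,420,320),2.5)
crop('s9','s9c',(220,140,380,240),4)
E
```

```text
[0.44217828 0.08160694 0.34824513] [ 1.79955957e+02 -6.88148214e-03  8.71759327e+01] [0.5537384  0.26091059 0.15906378] 9.3 0.08264503253183902
```

View pics/w9c.png

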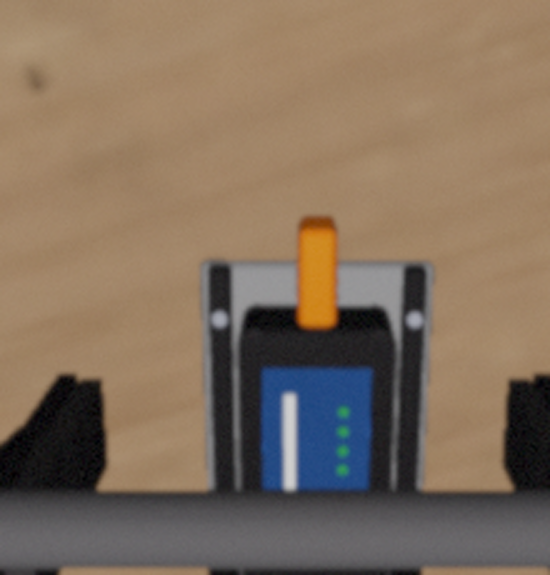

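View pics/s9c.png

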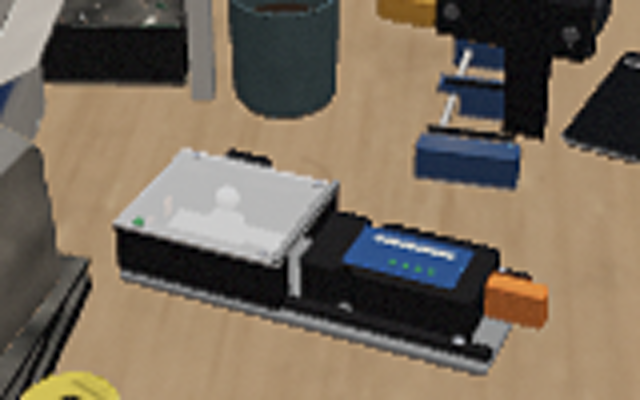

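```bash
python3 - <<'E'
from h import *
c=(200,90);s=2.5;R={}
for nm,x,y,z in [('pinL',220,319,.016),('pinR',415,319,.016),('tendL',298,229,.038),('tendR',337,229,.038),('tlowL',299,217,.012),('tlowR',336,217,.012),('tbL',298,329,.038),('tbR',337,329,.038),('bodL',241,400,.038),('bodR',393,400,.038)]: R[nm]=wr('w9',x,y,c,s,z)
for a in ('pin','tend','tlow','tb','bod'):
    d=R[a+'R']-R[a+'L']; print(a,np.degrees(np.arctan2(-d[0],d[1])),(R[a+'R']+R[a+'L'])[:2]/2,np.hypot(*d[:2]))
E
```

```text
pin -2.7951466321125977 [0.47290658 0.08525841] 0.07492746275229566
tend -2.7881977500683943 [0.4321364  0.08671224] 0.013492090128417027
tlow -2.7873039449538917 [0.43377949 0.08704008] 0.013891031399761956
tb -2.795946533912458 [0.46889745 0.08509182] 0.013977967556732728
bod -2.8017958409634622 [0.49663836 0.0836876 ] 0.05590763641836545
```

Emit:
carry_out:
  increments:
    - [-0.001, 0.0046, -0.01, 0, 0]
    - [-0.001, 0.0046, -0.04, 0, 0]
    - [-0.001, 0.0046, -0.07, 0, 0]
    - [-0.001, 0.0046, -0.095, 0, 0]
    - [-0.001, 0.0046, -0.095, 0, 0]
    - [-0.001, 0.0046, -0.095, 0, 0]

```text
time_s: 9.95
tool_pos: [0.4408, 0.0864, 0.2528]
tool_rot: [-179.9, 0.1, 87.2]
force: [1.5, -0.5, 1.2]
grip_width: 0.0462
```

```bash
python3 - <<'E'
from h import *
snap('wrist','w10'); o=env.get_obs(); print(o['tool_pos'],o['tool_rot'],o['force'],o['time_s'],o['grip_width'])
crop('w10','w10c',(160,100,480,340),2.4)
E
```

```text
[0.44124539 0.08649465 0.25377746] [1.79963370e+02 1.69065509e-03 8.71844941e+01] [ 1.10059399 -0.07940097  0.35834201] 10.0 0.04476729799677174
```

View pics/w10c.png

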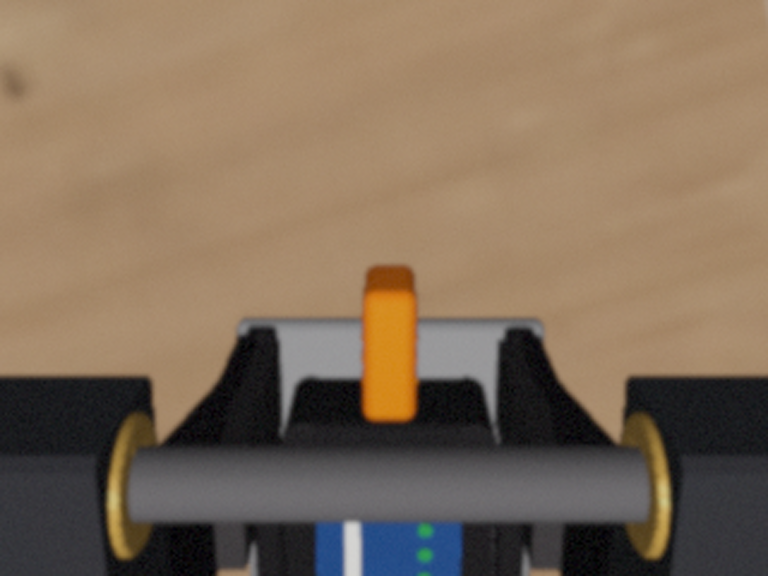

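Emit:
carry_out:
  increments:
    - [0, 0, -0.02, 0, 0]
    - [0, 0, -0.038, 0, 0]
    - [0, 0, -0.047, 0, 0]
    - [0, 0, -0.051, 0, 0]
    - [0, 0, -0.051, 0, 0]
    - [0, 0, -0.051, 0, 0.4]
    - [0, 0, -0.051, 0, 0.9]
    - [0, 0, -0.051, 0, 1]
    - [0, 0, -0.051, 0, 1]
    - [0, 0, -0.051, 0, 1]
    - [0, 0, -0.051, 0, 1]
  grip_force: 20

```text
time_s: 11.1
tool_pos: [0.4407, 0.0863, 0.2025]
tool_rot: [180.0, -0.0, 87.2]
force: [-0.9, -0.4, 1.2]
grip_width: 0.0141
```

```bash
python3 - <<'E'
from h import *
snap('side','s11'); o=env.get_obs(); print(o['tool_pos'],o['tool_rot'],o['force'],o['time_s'],o['grip_width'])
crop('s11','s11c',(220,120,400,240),4)
E
```

```text
[0.44069537 0.08627447 0.20248391] [ 1.79987643e+02 -1.39515191e-02  8.71767788e+01] [-0.48420522 -0.94638639  1.81528288] 11.15 0.013217484704824776
```

View pics/s11c.png

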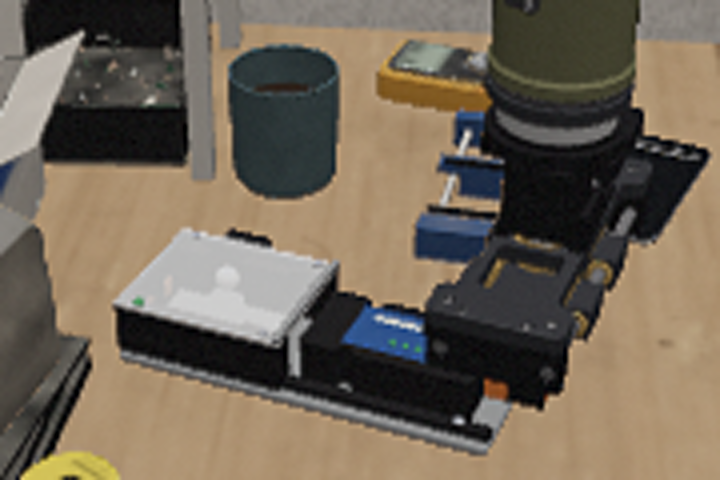

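```bash
python3 - <<'E'
from h import *
P=cloud('side','s11')
for x,y in [(440,295),(440,330),(440,355),(440,368),(440,378),(445,365),(470,375),(500,370),(540,380),(560,385),(540,398),(560,340)]:
    print((x,y),P[y//4+120,x//4+220].round(3))
E
```

```text
(440, 295) [0.476 0.165 0.133]
(440, 330) [0.471 0.179 0.121]
(440, 355) [0.473 0.17  0.099]
(440, 368) [0.491 0.105 0.037]
(440, 378) [0.488 0.112 0.037]
(445, 365) [0.47  0.171 0.093]
(470, 375) [0.457 0.171 0.091]
(500, 370) [0.44  0.173 0.099]
(540, 380) [0.418 0.175 0.098]
(560, 385) [0.408 0.173 0.097]
(540, 398) [0.431 0.103 0.031]
(560, 340) [0.409 0.179 0.129]
```

Emit:
carry_out:
  increments:
    - [0.008, -0.0004, 0, 0, 1]
    - [0.016, -0.0008, 0, 0, 1]
    - [0.024, -0.0012, 0, 0, 1]
    - [0.032, -0.0016, 0, 0, 1]
    - [0.04, -0.002, 0, 0, 1]
    - [0.046, -0.0023, 0, 0, 1]
    - [0.05, -0.0025, 0, 0, 1]
    - [0.05, -0.0025, 0, 0, 1]

```text
time_s: 11.95
tool_pos: [0.4916, 0.0838, 0.2025]
tool_rot: [179.9, -0.0, 87.2]
force: [0.2, 0.5, 3.6]
grip_width: 0.014
```

```bash
python3 - <<'E'
from h import *
snap('side','s12'); o=env.get_obs(); print(o['tool_pos'],o['tool_rot'],o['force'],o['wrist_torque'],o['time_s'],o['grip_width'])
crop('s12','s12c',(220,120,400,240),4)
E
```

```text
[0.49152165 0.08379962 0.20248302] [ 1.79895782e+02 -7.78602243e-03  8.71826030e+01] [0.81923978 0.42874132 3.09285256] [ 0.04404738 -0.09837546 -0.02314668] 12.0 0.01373308380676088
```

View pics/s12c.png

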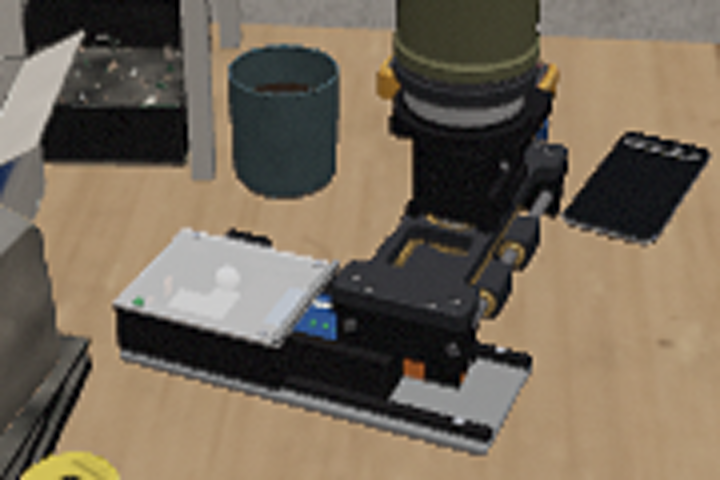

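Emit:
carry_out:
  increments:
    - [0.006, -0.0003, 0, 0, 1]
    - [0.012, -0.0006, 0, 0, 1]
    - [0.018, -0.0009, 0, 0, 1]
    - [0.024, -0.0012, 0, 0, 1]
    - [0.03, -0.0015, 0, 0, 1]
    - [0.036, -0.0018, 0, 0, 1]
    - [0.042, -0.0021, 0, 0, 1]
    - [0.046, -0.0023, 0, 0, 1]
    - [0.05, -0.0025, 0, 0, 1]
    - [0.05, -0.0025, 0, 0, 1]

```text
time_s: 13.0
tool_pos: [0.5406, 0.0817, 0.2025]
tool_rot: [-179.9, -0.0, 87.2]
force: [-2.4, 1.1, 6.3]
grip_width: 0.0137
```

```bash
python3 - <<'E'
from h import *
snap('side','s13'); o=env.get_obs(); print(o['tool_pos'],o['tool_rot'],o['force'],o['wrist_torque'],o['time_s'],o['grip_width'])
crop('s13','s13c',(220,120,400,240),4)
snap('top','t13');crop('t13','t13c',(270,130,370,250),5)
E
```

```text
[0.54060644 0.08165134 0.20251193] [-1.79965981e+02 -2.91709184e-02  8.72173932e+01] [-3.17104782  1.60233812  5.24522679] [0.15379171 0.64824557 0.08664413] 13.05 0.013630977859048425
```

View pics/s13c.png

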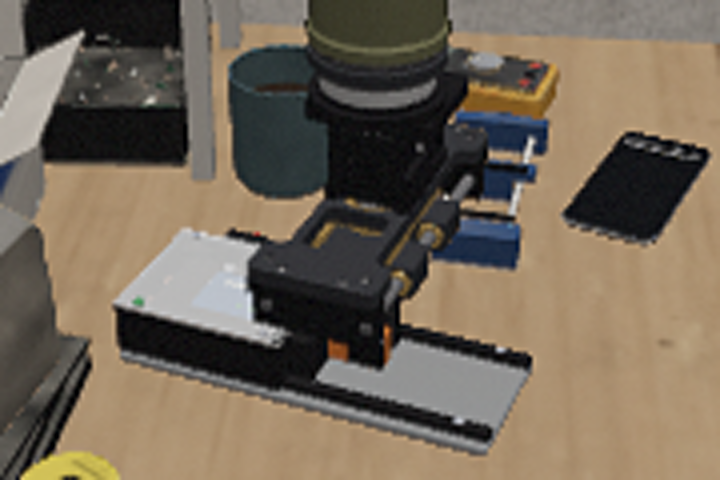

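View pics/t13c.png

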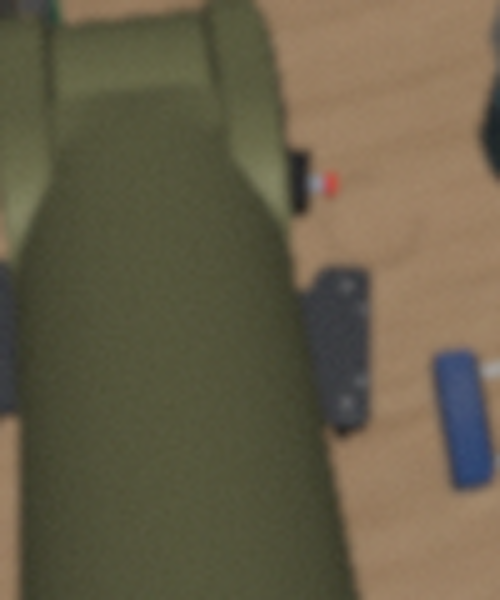

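Emit:
carry_out:
  increments:
    - [0, 0, 0, 0, 1]
    - [0.002, -0.0001, 0, 0, 1]
    - [0.004, -0.0002, 0, 0, 1]
    - [0.006, -0.0003, 0, 0, 1]
    - [0.006, -0.0003, 0, 0, 1]
  grip_force: 45

```text
time_s: 13.6
tool_pos: [0.5467, 0.0813, 0.2025]
tool_rot: [-180.0, -0.0, 87.2]
force: [-1.8, 0.4, 5.5]
grip_width: 0.0136
```

```bash
python3 - <<'E'
from h import *
snap('wrist','w14'); o=env.get_obs(); print(o['tool_pos'],o['tool_rot'],o['force'],o['wrist_torque'],o['time_s'],o['grip_width'])
crop('w14','w14c',(160,100,480,340),2.4)
snap('top','t14');crop('t14','t14c',(315,150,355,180),15)
E
```

```text
[0.54665745 0.08132569 0.20248101] [-1.79989672e+02 -3.07301547e-02  8.72165098e+01] [-2.11374403  0.84076286  5.09710208] [0.18172032 0.4993108  0.05126538] 13.65 0.013848412833405785
```

View pics/w14c.png

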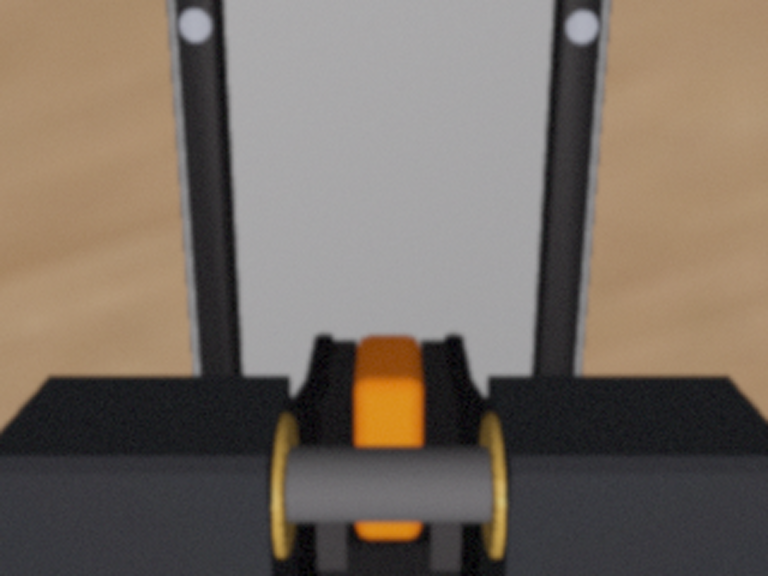

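View pics/t14c.png

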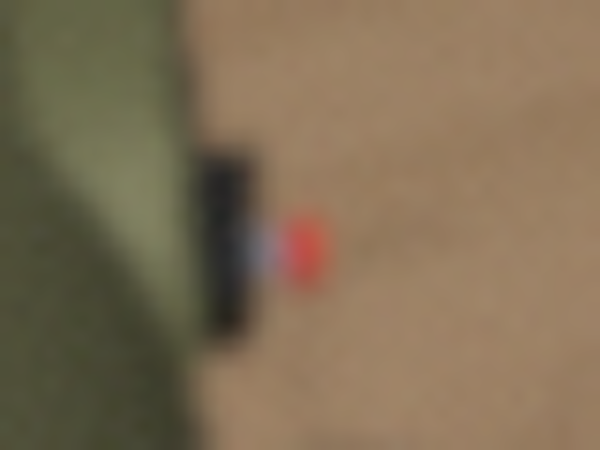

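```bash
python3 - <<'E'
from h import *
c=(160,100);s=2.4
a=(wr('w14',355,380,c,s,.038)+wr('w14',424,380,c,s,.038))/2
b=(wr('w14',358,337,c,s,.012)+wr('w14',420,337,c,s,.012))/2
p=(wr('w14',195,26,c,s,.016)+wr('w14',582,27,c,s,.016))/2
print(a,b,p)
for q in(a,b): print('pack dock x', -.1113+np.dot(q[:2]-p[:2],[.9988,-.0488])+.092, 'lat',np.dot(q[:2]-p[:2],[.0488,.9988]))
crop('top0','t0k',(315,150,355,180),15)
E
```

```text
[0.53776275 0.08193541 0.038     ] [0.53999491 0.08177504 0.012     ] [0.47306556 0.08489578 0.016     ]
pack dock x 0.04546402177877601 lat 0.00020040709483188892
pack dock x 0.04770132456263597 lat 0.00014916005061392347
```

View pics/t0k.png

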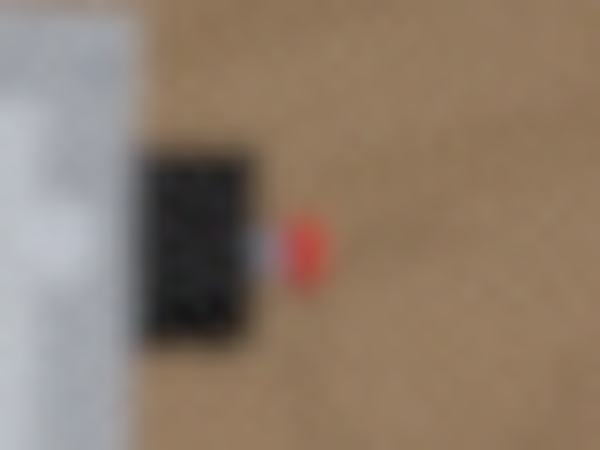

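Emit:
carry_out:
  increments:
    - [0, 0, 0, 0, 0.8]
    - [0, 0, 0, 0, 0.4]
    - [0, 0, 0, 0, 0.1]
    - [0, 0, 0, 0, 0]
    - [0, 0, 0, 0, 0]
    - [0, 0, 0, 0, 0]
    - [0, 0, 0.02, 0, 0]
    - [0, 0, 0.05, 0, 0]
    - [0, 0, 0.09, 0, 0]
    - [-0.02, 0, 0.13, 0, 0]
    - [-0.06, 0, 0.16, 0, 0]
    - [-0.09, 0, 0.17, 0, 0]
    - [-0.09, 0, 0.17, 0, 0]
    - [-0.09, 0, 0.17, 0, 0]

```text
time_s: 15.1
tool_pos: [0.4565, 0.081, 0.3727]
tool_rot: [179.9, -0.1, 87.2]
force: [-0.1, 0.0, 0.3]
grip_width: 0.0435
```

```bash
python3 - <<'E'
from h import *
snap('wrist','w15'); o=env.get_obs(); print(o['tool_pos'],o['tool_rot'],o['force'],o['time_s'],o['grip_width'])
crop('w15','w15c',(200,90,440,330),2.5)
snap('side','s15');crop('s15','s15c',(220,140,380,240),4)
snap('top','t15');crop('t15','t15c',(315,150,355,180),15)
E
```

```text
[0.4569154  0.08092426 0.37213285] [ 1.79961453e+02 -1.70052718e-02  8.71876477e+01] [0.66524382 0.12790735 0.39993442] 15.15 0.04376967655493407
```

View pics/w15c.png

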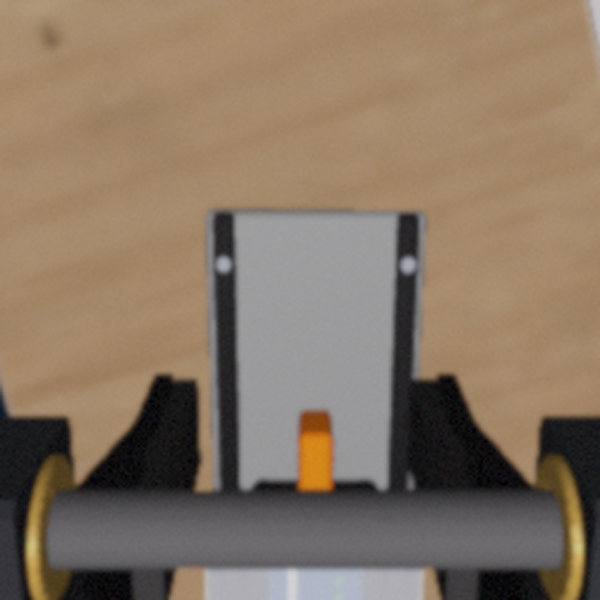

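View pics/s15c.png

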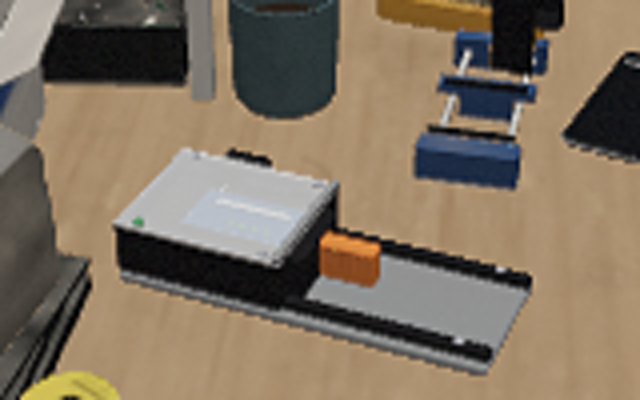

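View pics/t15c.png

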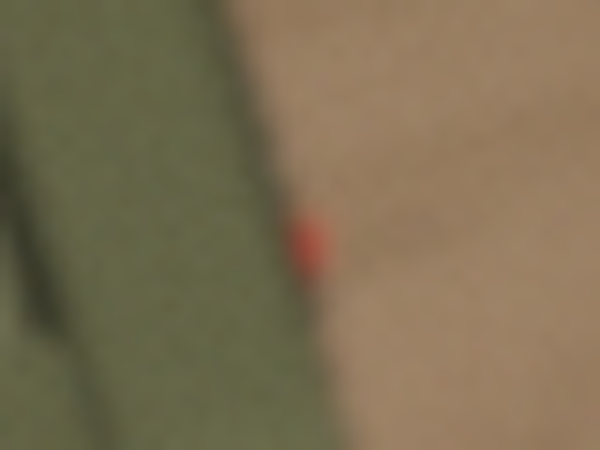

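```bash
python3 - <<'E'
from h import *
for f in('top0','t13','t14','t15'):
    p=np.load('pics/'+f+'.npz')['p'].astype(int)[155:175,328:345]
    w=np.clip(p[:,:,0]-p[:,:,1]-60,0,None); v,u=np.mgrid[155:175,328:345]
    print(f,(w*u).sum()/w.sum(),(w*v).sum()/w.sum(),w.sum())
c=(200,90);s=2.5
a=(wr('w15',300,432,c,s,.038)+wr('w15',332,432,c,s,.038))/2
b=(wr('w15',301,411,c,s,.012)+wr('w15',330,411,c,s,.012))/2
p=(wr('w15',223,265,c,s,.016)+wr('w15',408,265,c,s,.016))/2
for q in(a,b): print('pack dock x', -.1113+np.dot(q[:2]-p[:2],[.9988,-.0488])+.092, 'lat',np.dot(q[:2]-p[:2],[.0488,.9988]))
E
```

```text
top0 334.8712871287129 166.14356435643563 202
t13 335.7951219512195 166.24878048780488 205
t14 334.8897959183673 166.15510204081633 245
t15 335.1363636363636 165.72727272727272 22
pack dock x 0.044489170346190626 lat 0.00016549523211495853
pack dock x 0.04766299834597927 lat 0.0003361701877563507
```

Emit:
carry_out:
  increments:
    - [0, 0.04, 0.01, 0, 0]
    - [0, 0.08, 0.02, 0, 0]
    - [0, 0.12, 0.02, 0, 0]
    - [0, 0.15, 0.02, 0, 0]
    - [0, 0.15, 0.02, 0, 0]
    - [0, 0.15, 0.02, 0, 0]

```text
time_s: 15.85
tool_pos: [0.4571, 0.2315, 0.3909]
tool_rot: [-179.9, 0.1, 87.2]
force: [0.1, -0.9, 0.2]
grip_width: 0.0437
```

```bash
python3 - <<'E'
from h import *
snap('top','t16');crop('t16','t16c',(270,130,370,250),5)
for f in('top0','t16'):
    p=np.load('pics/'+f+'.npz')['p'].astype(int)[155:175,328:345]
    w=np.clip(p[:,:,0]-p[:,:,1]-60,0,None); v,u=np.mgrid[155:175,328:345]
    print(f,(w*u).sum()/w.sum(),(w*v).sum()/w.sum(),w.sum())
E
```

```text
top0 334.8712871287129 166.14356435643563 202
t16 334.8758389261745 166.18120805369128 298
```

View pics/t16c.png

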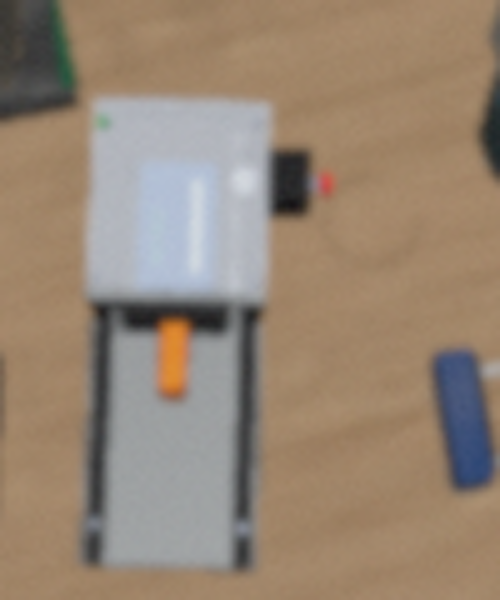

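The pack sits under the hood with the tongue outside it, and the red knob is back at its empty-dock position (pixel 334.9, 166.2).

```bash
python3 -c "
from cell import env
print(env.sign_off())"
```

```text
the job is handed in; nothing more can be done
None
```

The pack is home in the dock with the roller in its groove, and the job was handed in at about 16 s of the 45 s limit. I gripped the pack across its body, lifted it out of the cradle and set it flat in the open front, about 61 mm before the hood. There I let go and backed off. Then I gripped it by the tongue, slid it in, released it and moved the arm clear.

**Roller:** in the last top picture the red knob is within 0.01 pixel of its empty-dock position. During the push it had been about 0.9 pixel (about 2.4 mm) further out, so it clicked in.

**Pack position:** the pack's x in the dock frame measured 47.7 mm from the lower edge of the tongue's end. From the rounded upper edge it measured 44.5 mm. The two readings disagree by about 3 mm, and the upper one falls just outside the 45–51 mm window. I trust the lower edge, because it agrees with the roller having sprung out. The sideways offset was about 0.2–0.3 mm.

**Bystanders:** I never moved near the phone, the reel or the mug. I saw no sign that they had shifted, but I did not measure their final positions.

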